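Squeeze the rubber moulds and set the hard ones aside

ROBOT

A 7-joint arm with a two-finger parallel gripper is mounted at the origin on the work surface. World frame = base frame: x ahead of the robot, y to its left, z up, the work surface at z = 0. Lengths are in m, angles in rad, forces in N, time in s.
With the tool pointing down it reaches from about 0.425 to 0.875 m from the base axis. Payload 4.7 kg.
Tool frame: the origin (TCP) lies on the centre line of the jaws, within the pads' length; the fingertips stand ahead of it and the grasp point (between the pads) lies 2 mm behind it (nose_length is the z of the fingertips in the tool frame, in m); z points along the fingers, y is the line along which they close (so a half turn about z gives the same grasp; the last joint's range is limited). The gripper opens to 87 mm and grips with 3 to 60 N. Pads are 19 mm wide; open, the fingers measure 117 mm over their backs; the gripper's body (75 mm by 190 mm) begins 51 mm behind the grasp point.
Start: joints at [-1.232, 0.321, -0.07, 1.45, 0.023, 1.371, -0.057], TCP at [0.207, 0.616, 0.24] pointing down, gripper open.
Joint ranges: [-2.86, 2.86], [-0.3, 2.09], [-1.38, 1.24], [0.06, 2.45], [-1.56, 4.7], [0.09, 2.05], [-2.69, 2.69]. Speed limits (rad/s): [2.57, 2.57, 3.14, 3.14, 3.14, 3.14, 3.14].

INTERFACE

Orientations are given as a rotation vector (axis times angle).
In Python, from bench import * gives the robot as it stands.
- The arm moves only by the tool send_rows, never from a script. Its arguments are lists of equal length, an entry for each row: "xyz": the shift along the tool's x, y, z in mm, a list of three; "dr": the turn, a rotation vector about the tool's x, y, z in rad, a list of three. A call has exactly 10 rows; each row is the pose to reach, as a shift and turn from the pose commanded when the call began, along the tool's axes at that moment; what a row does not reach only later rows make up. A row lasts 1/12 s, in which the tool goes at most 41.7 mm and 7.16 degrees, less where a joint would pass 70% of its speed; a pose out of reach is approached as far as the arm can. A call with a gripper value outside its range is refused whole. "jaw" is the finger opening in mm, from 0 to 87, set as the call begins (left out, the last holds). The fingers move at their own pace and stop on an object; "grip_force" is the grip in N (left out, the last holds). Time passes only in rows, so rows that repeat a pose let the fingers close, or fill a call up. It gives the time, the measured TCP pose, the force, the opening and the grip force at its end, in the units of the state.
- get_state(): the state, without advancing time (a new reading comes with each control period).
- get_image(name): name is "scene" or "top" or "wrist"; returns the picture (384x512x3 uint8, red, green, blue); there is no depth.
- calibration(name): a dict with "vfov" (degrees; the focal length in pixels is half the picture's height over the tangent of half this angle, whatever the lens; pixels are square), "cx", "cy" (the principal point, pixels), "rvec" (rotation vector, rad) and "tvec" (3), from world to camera coordinates, as OpenCV has them; the wrist camera has in their place "hand_eye" (4x4, takes a point from camera to tool coordinates, whose origin is the TCP and whose axes are the flange's). Camera axes: x right, y down, z forward; pixel columns grow to the right and rows downward; lengths in m; the calibration is good to about 2 mm. A picture is of the moment at which its call begins: read the wrist's pose just before it. calibration takes no time and is no camera call.
- close_job(): hands the job in; it is judged then, once.
The state is a dict: "time": time; "joint_positions": joint angles; "qd": joint speeds; "joint_torque": joint torques, N m; "position": TCP position; "tool_rot": TCP orientation; "ft_force": force on the tool from outside, world axes, zero at the start; "torque": the same for the moment, N m; "grip_width": opening from 0.0 (shut) to 1.0 (fully open); "grip_force": force on a finger pad.
Only numpy, scipy, OpenCV 4.12 (cv2) and the standard library are available. Lean on these libraries where they do the work, as an engineer would, in place of code of your own. Each camera call takes 0.05 s, during which the arm holds its last target. There are 200 camera calls.

TASK

Some of the four rubber moulds in the full wooden rack have gone hard with age, which only a gentle squeeze through their thickness tells. Find the hard ones by feel, without crushing any mould, and stand every hard one fully down upright in a groove of the empty rack. The ones that still give stay standing fully down in the grooves of the first rack; leave the other things on the bench alone.

Things in the scene. Friction and masses are not known exactly. Their poses are not given: they have to be found in the camera images.
- rack: mould rack: 16 mm thick wooden board, 160 (x) x 150 mm (y), fixed, with two straight grooves along y, open at the ends, 90 mm apart, each 34 mm wide and 8 mm deep. Origin: centre of its underside, z up. At the start four moulds stand in it, two in each groove
- rack_place1 (a point): place in the mould rack, 44.5 mm above the table: at the start one rubber mould's centre is within 2 mm of it across (x) and 6 mm along (y) the groove. Mould: tan block 48 (y) x 73 mm high (z), 24 to 30 mm thick (x; no sign of firmness), 105 g. Squeezed through its thickness with 20 N a side, a soft one gets at least 6 mm thinner, a hard one under 3 mm. Over 40 N a side spoils it
- rack_place2 (a point): place in the mould rack, 44.5 mm above the table: at the start one rubber mould's centre is within 2 mm of it across (x) and 6 mm along (y) the groove. Mould: tan block 48 (y) x 73 mm high (z), 24 to 30 mm thick (x; no sign of firmness), 105 g. Squeezed through its thickness with 20 N a side, a soft one gets at least 6 mm thinner, a hard one under 3 mm. Over 40 N a side spoils it
- rack_place3 (a point): place in the mould rack, 44.5 mm above the table: at the start one rubber mould's centre is within 2 mm of it across (x) and 6 mm along (y) the groove. Mould: tan block 48 (y) x 73 mm high (z), 24 to 30 mm thick (x; no sign of firmness), 105 g. Squeezed through its thickness with 20 N a side, a soft one gets at least 6 mm thinner, a hard one under 3 mm. Over 40 N a side spoils it
- rack_place4 (a point): place in the mould rack, 44.5 mm above the table: at the start one rubber mould's centre is within 2 mm of it across (x) and 6 mm along (y) the groove. Mould: tan block 48 (y) x 73 mm high (z), 24 to 30 mm thick (x; no sign of firmness), 105 g. Squeezed through its thickness with 20 N a side, a soft one gets at least 6 mm thinner, a hard one under 3 mm. Over 40 N a side spoils it
- spare_rack: second rack for moulds to be remade, empty at the start: 16 mm thick wooden board, 160 (x) x 150 mm (y), fixed, with two straight grooves along y, open at the ends, 90 mm apart, each 34 mm wide and 8 mm deep. Origin: centre of its underside, z up
- spare_rack_groove1 (a point): middle of a groove's floor in the empty rack, 8 mm above the table; y runs along the groove (75 mm each way), x across. A mould fully down has its centre 36.5 mm above the floor
- spare_rack_groove2 (a point): middle of a groove's floor in the empty rack, 8 mm above the table; y runs along the groove (75 mm each way), x across. A mould fully down has its centre 36.5 mm above the floor
- compound_bar: bystander: red-brown bar of polishing compound, 46 x 105 x 30 mm; origin at the centre of its underside
- jar: bystander: small glass jar with a metal lid, 54 mm across, 60 mm high; origin at the centre of its underside
- file: bystander: file lying flat, wooden handle (towards -x) and steel blade, 235 x 26 x 26 mm; origin under its middle
- ring_clamp: bystander: wooden ring clamp lying flat, 130 x 26 x 26 mm; origin at the centre of its underside
Things that resemble listed ones, but are neither listed nor needed, are in the scene too. What is shaped like the rack but blue is not meant. What is shaped like the spare_rack but blue is not meant.

How it is judged:
At the end, for the whole second after the job is handed in: Every hard mould stands in a groove of the second rack, every soft one in one of the first: down within 3 mm of the groove floor, within 7 mm of its centre line and 62 mm of its middle, along the groove within 15 degrees, upright within 7 degrees, released and at rest (z of mould_a_center in the frame of spare_rack between 0.0415 and 0.0475 m and y of mould_a_center in the frame of spare_rack between -0.062 and 0.062 m and (x of mould_a_center in the frame of spare_rack between -0.052 and -0.038 m or x of mould_a_center in the frame of spare_rack between 0.038 and 0.052 m) and angle between each of mould_a_center, mould_d_center, mould_b_center, mould_c_center's own z axis and vertical below 0.12 rad and angle between the y axis of each of mould_a_center, mould_d_center and the y axis of spare_rack, either way round below 0.26 rad and linear speed of each of mould_a, mould_d, mould_b, mould_c below 0.02 m/s and z of mould_d_center in the frame of spare_rack between 0.0415 and 0.0475 m and y of mould_d_center in the frame of spare_rack between -0.062 and 0.062 m and (x of mould_d_center in the frame of spare_rack between -0.052 and -0.038 m or x of mould_d_center in the frame of spare_rack between 0.038 and 0.052 m) and z of mould_b_center in the frame of rack between 0.0415 and 0.0475 m and y of mould_b_center in the frame of rack between -0.062 and 0.062 m and (x of mould_b_center in the frame of rack between -0.052 and -0.038 m or x of mould_b_center in the frame of rack between 0.038 and 0.052 m) and angle between the y axis of each of mould_b_center, mould_c_center and the y axis of rack, either way round below 0.26 rad and z of mould_c_center in the frame of rack between 0.0415 and 0.0475 m and y of mould_c_center in the frame of rack between -0.062 and 0.062 m and (x of mould_c_center in the frame of rack between -0.052 and -0.038 m or x of mould_c_center in the frame of rack between 0.038 and 0.052 m)); the robot touches nothing.
It fails at once if a mould is crushed: the pads press it with more than 40 N each (contact force between the fingers and mould_a above 80 N or contact force between the fingers and mould_b above 80 N or contact force between the fingers and mould_c above 80 N or contact force between the fingers and mould_d above 80 N).
It fails at once if a bystander (compound bar, jar, file or ring clamp) is pushed more than 20 mm from its place (distance of any of compound_bar, jar, file, ring_clamp from where it was at the start of the episode above 0.02 m).
It also fails if it takes over 70 s, if anything falls off the work surface, if the arm or the gripper's body presses on something with over 40 N, if the wrist force passes 120 N, or if a joint passes its speed limit or range.

## Working session

There is one attempt and no reset: what is moved stays moved. The work goes in short steps, Python scripts to look and compute and a tool call to move; the robot and the scene stay as the last step left them, time stands still between calls to the robot, and variables do not carry over. Pictures are saved under pics/ and viewed, at most 10 in all, crops included, and the job is handed in when it is done.

Besides the shell and the picture viewer there is one more tool, called by a JSON object that holds its "api" and its "payload". send_rows: Moves the arm, as the interface text tells. Its arguments: {"type":"object","properties":{"xyz":{"type":"array"},"dr":{"type":"array"},"jaw":{"type":"number"},"grip_force":{"type":"number"}},"required":["xyz","dr"]}

```bash
mkdir -p pics
python3 - <<'E'
from bench import *
import cv2,numpy as np
s=get_state();print(s)
a=get_image("top");b=get_image("scene")
cv2.imwrite("pics/top.png",a[:,:,::-1]);cv2.imwrite("pics/scene.png",b[:,:,::-1])
for n in("top","scene","wrist"):print(calibration(n))
E
ls
```

```text
{'time': 0.0, 'joint_positions': array([-1.23190098,  0.32180539, -0.07010334,  1.45166913,  0.02261865,
        1.37076656, -0.05688868]), 'qd': array([ 4.90818730e-04, -9.94341809e-04, -1.78303379e-03, -8.32612460e-05,
        2.21308806e-03, -1.28694078e-03,  2.29018518e-03]), 'joint_torque': array([ 7.02802868e-05, -4.91281700e+01, -4.03968561e-01, -3.12538290e+01,
       -6.39379187e-02,  4.36984515e-02,  1.68602569e-04]), 'position': array([0.20730276, 0.61551971, 0.238476  ]), 'tool_rot': array([-5.07818522e-01, -3.10008154e+00,  2.90739766e-03]), 'ft_force': array([-1.30090694, -0.02432612,  0.44046357]), 'torque': array([-0.01365187,  0.02029443, -0.01750764]), 'grip_force': 0.0, 'grip_width': 0.9983592777999213}
{'vfov': 47.716612776484766, 'cx': 254.40899511180152, 'cy': 200.88914013115942, 'rvec': array([ 2.18349108, -2.03732639,  0.20484654]), 'tvec': array([-0.03703132,  0.54426631,  1.32968719])}
{'vfov': 57.99262354375639, 'cx': 249.18323571927925, 'cy': 190.35992759706662, 'rvec': array([ 2.01035955,  1.08908802, -0.52314014]), 'tvec': array([-0.27237967, -0.23971412,  1.5790389 ])}
{'vfov': 69.4390721870115, 'cx': 255.55406427664363, 'cy': 190.12373910874703, 'hand_eye': array([[-3.95071454e-04, -9.55244230e-01, -2.95818026e-01,
         8.21471755e-02],
       [ 9.99999804e-01, -2.33726895e-04, -5.80779714e-04,
        -5.49420040e-04],
       [ 4.85645842e-04, -2.95818197e-01,  9.55244135e-01,
        -1.46306725e-01],
       [ 0.00000000e+00,  0.00000000e+00,  0.00000000e+00,
         1.00000000e+00]])}
pics
```

View pics/top.png

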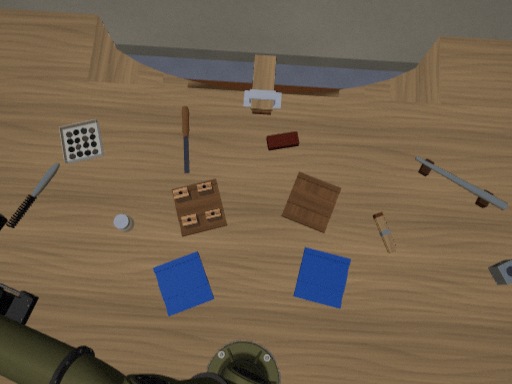

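View pics/scene.png

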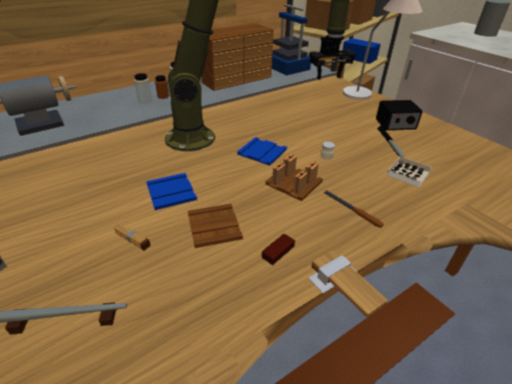

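Top view: the full rack is at about (200,207) with four moulds on it, the empty rack at (312,202). The two blue decoys are below them, and the file is at (186,140), the bar at (283,141) and the jar at (123,222). Next I'll measure with masks and rays.

```bash
cat > h.py <<'E'
import cv2,numpy as np
from scipy.spatial.transform import Rotation as R
from bench import *
def cam(n,s=None):
    c=calibration(n);f=192/np.tan(np.radians(c["vfov"])/2)
    if n=="wrist":
        H=np.array(c["hand_eye"]);Rt=R.from_rotvec(s["tool_rot"]).as_matrix()
        return f,c["cx"],c["cy"],Rt@H[:3,:3],Rt@H[:3,3]+s["position"]
    M=R.from_rotvec(c["rvec"]).as_matrix()
    return f,c["cx"],c["cy"],M.T,-M.T@np.array(c["tvec"])
def ray(px,z,C):
    f,cx,cy,M,o=C;px=np.atleast_2d(px).astype(float)
    d=np.c_[(px[:,0]-cx)/f,(px[:,1]-cy)/f,np.ones(len(px))]@M.T
    return o+d*((z-o[2])/d[:,2])[:,None]
E
python3 - <<'E'
from h import *
im=cv2.imread("pics/top.png");C=cam("top");print(C[4])
hsv=cv2.cvtColor(im,cv2.COLOR_BGR2HSV)
for n,(u,v) in dict(bench=(240,200),rackbrd=(198,200),spare=(305,190),mould=(206,187)).items():print(n,hsv[v,u])
h,sx,v=cv2.split(hsv)
cv2.imwrite("pics/crop.png",cv2.resize(im[165:245,165:350],None,fx=4.3,fy=4.3,interpolation=cv2.INTER_CUBIC))
E
```

```text
[ 0.26885352 -0.02017202  1.41172803]
bench [ 17 102 135]
rackbrd [ 15 139 101]
spare [ 15 149  94]
mould [ 14  97 129]
```

View pics/crop.png

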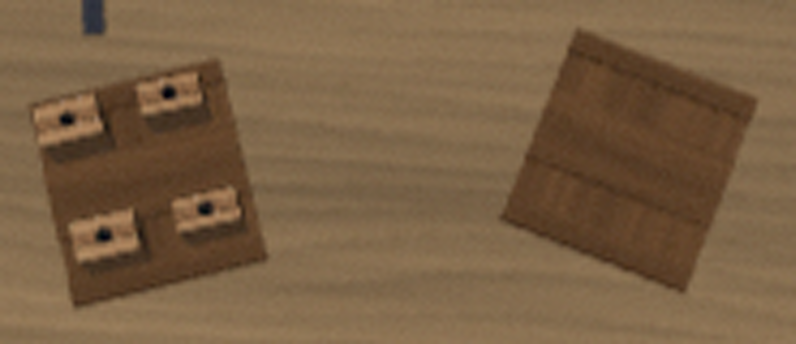

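The crop shows four mould tops with dark centre holes at crop (67,119), (168,92), (104,235), (205,209). The spare rack's corners are at (578,28), (757,100), (685,292), (500,218), and its grooves run along the tilted horizontal.

Run:
```python
from h import *
C=cam("top");q=lambda p:np.array(p)/4.3+165
m=ray(q([(67,119),(168,92),(104,235),(205,209)]),.081,C);print("moulds",m.round(4))
for nm,p in dict(rack=[(28,103),(218,59),(267,258),(75,307)],spare=[(578,28),(757,100),(685,292),(500,218)]).items():
    w=ray(q(p),.016,C);print(nm,w.round(4).tolist(),w.mean(0),"sides",np.linalg.norm(w-np.roll(w,-1,0),axis=1).round(3))
    g=(w[1]-w[0]+w[2]-w[3]);print("groove dir deg",np.degrees(np.arctan2(g[1],g[0])))
for a,b in((0,1),(2,3),(0,2),(1,3)):
    d=m[b]-m[a];print(a,b,np.linalg.norm(d),np.degrees(np.arctan2(d[1],d[0])))
s=get_state();print(R.from_rotvec(s["tool_rot"]).as_matrix().round(3))
```

```text
moulds [[0.5505 0.2335 0.081 ]
 [0.5758 0.1618 0.081 ]
 [0.467  0.198  0.081 ]
 [0.491  0.127  0.081 ]]
rack [[0.5747, 0.2771, 0.016], [0.6195, 0.1346, 0.016], [0.4677, 0.0842, 0.016], [0.4207, 0.225, 0.016]] [0.52065952 0.18021271 0.016     ] sides [0.149 0.16  0.148 0.163]
groove dir deg -72.05335753207322
spare [[0.6634, -0.1412, 0.016], [0.6157, -0.281, 0.016], [0.4637, -0.2314, 0.016], [0.5104, -0.0895, 0.016]] [ 0.56329073 -0.18575235  0.016     ] sides [0.148 0.16  0.149 0.161]
groove dir deg -108.51540037506801
0 1 0.0760753512541789 -70.58782498186717
2 3 0.07495320087032735 -71.33050109824958
0 2 0.09072280992945361 -156.97119065425173
1 3 0.09162891433616317 -157.71374792711188
[[-0.948  0.319 -0.   ]
 [ 0.319  0.948 -0.002]
 [-0.    -0.002 -1.   ]]
```

{"api": "send_rows", "payload": {"xyz": [[-20,-15,0],[-50,-36,0],[-85,-61,0],[-120,-86,0],[-155,-112,0],[-190,-137,0],[-225,-162,0],[-260,-187,0],[-295,-212,0],[-330,-237,0]], "dr": [[0,0,0.05],[0,0,0.15],[0,0,0.25],[0,0,0.35],[0,0,0.45],[0,0,0.55],[0,0,0.65],[0,0,0.75],[0,0,0.85],[0,0,0.93]], "jaw": 87, "grip_force": 4}}

```text
time: 0.93
position: [0.4385, 0.2933, 0.2394]
tool_rot: [-1.85, -2.539, 0.0]
ft_force: [0.8, 0.2, 0.0]
grip_width: 0.997
grip_force: 0.0
```

```bash
cat >> h.py <<'E'
def plan(x,y,z,yaw,s=None):
    """tool-frame shift (mm) and rz (rad) to reach xyz, tool y at yaw (deg, mod 180), pointing down"""
    s=s or get_state();M=R.from_rotvec(s["tool_rot"]).as_matrix()
    t=np.radians(yaw);yv=np.array([np.cos(t),np.sin(t),0]);yv=yv if yv@M[:,1]>0 else -yv
    zv=np.array([0,0,-1.]);T=np.c_[np.cross(yv,zv),yv,zv]
    print("shift",(M.T@(np.array([x,y,z])-s["position"])*1000).round(1),"dr",R.from_matrix(M.T@T).as_rotvec().round(3),
      "| pos",s["position"].round(4),"q7",s["joint_positions"][6].round(2),"t",round(s["time"],2),"w",round(s["grip_width"]*87,2),"F",round(s["grip_force"],1))
E
python3 -c "
from h import *
plan(.52,.18,.24,18)"
```

```text
shift [-132.8   42.9   -0.7] dr [-0.    -0.    -0.003] | pos [0.4385 0.2933 0.2394] q7 -0.31 t 0.93 w 86.72 F 0.0
```

{"api": "send_rows", "payload": {"xyz": [[-20,6,0],[-45,15,0],[-70,23,0],[-95,31,0],[-115,37,0],[-128,41,0],[-133,43,0],[-133,43,0],[-133,43,0],[-133,43,0]], "dr": [[0,0,0],[0,0,0],[0,0,0],[0,0,0],[0,0,0],[0,0,0],[0,0,0],[0,0,0],[0,0,0],[0,0,0]]}}

```text
time: 1.77
position: [0.5193, 0.1838, 0.2394]
tool_rot: [-1.841, -2.545, -0.0]
ft_force: [-0.5, -0.1, -0.2]
grip_width: 0.997
grip_force: 0.0
```

Run:
```python
from h import *
s=get_state();im=get_image("wrist")[:,:,::-1];cv2.imwrite("pics/w1.png",im);np.save("s1.npy",s,allow_pickle=True)
f,cx,cy,M,o=cam("wrist",s)
for p in [(.5505,.2335,.081),(.5758,.1618,.081),(.467,.198,.081),(.491,.127,.081),(.5747,.2771,.016),(.4677,.0842,.016)]:
    c=M.T@(np.array(p)-o);print((f*c[0]/c[2]+cx).round(1),(f*c[1]/c[2]+cy).round(1))
```

```text
297.6 146.3
296.1 210.9
215.5 153.2
218.7 216.1
320.0 112.6
200.8 220.2
```

View pics/w1.png

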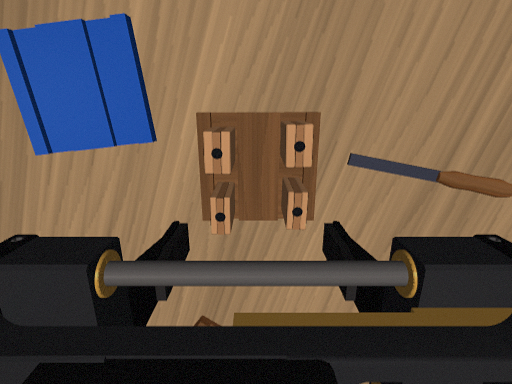

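The wrist view shows mould holes at about (300,146), (297,212), (217,153), (220,217). All are within about 2 px of the predictions, so I'll refine from blobs.

Run:
```python
from h import *
im=cv2.imread("pics/w1.png");s=np.load("s1.npy",allow_pickle=True).item();C=cam("wrist",s)
g=cv2.cvtColor(im,cv2.COLOR_BGR2GRAY);P=[]
for u,v in[(300,146),(297,212),(217,153),(220,217)]:
    b=(g[v-8:v+9,u-8:u+9]<45).astype(np.uint8);m=cv2.moments(b,True);P.append((u-8+m["m10"]/m["m00"],v-8+m["m01"]/m["m00"]))
w=ray(P,.081,C);print(np.round(P,1).tolist(),w.round(4))
r=ray([(197,112.5),(320.5,112),(315,219.5),(203.5,220.5)],.016,C);print(r.round(4),r.mean(0),np.linalg.norm(r-np.roll(r,1,0),axis=1))
for a,b in((0,1),(2,3),(0,2),(1,3)):
    d=w[b]-w[a];print(np.linalg.norm(d).round(4),np.degrees(np.arctan2(d[1],d[0])).round(1))
d=r[1]-r[0]+r[2]-r[3];print("across",np.degrees(np.arctan2(d[1],d[0])))
plan(*w[2][:2],.18,18)
import bench;print([n for n in dir(bench) if n[0]!='_'])
```

```text
[[299.3, 146.2], [296.8, 211.6], [216.5, 153.2], [220.0, 216.5]] [[0.5523 0.2342 0.081 ]
 [0.5769 0.1613 0.081 ]
 [0.4681 0.1984 0.081 ]
 [0.4926 0.1269 0.081 ]]
[[0.4245 0.2278 0.016 ]
 [0.5751 0.278  0.016 ]
 [0.624  0.1368 0.016 ]
 [0.4715 0.0849 0.016 ]] [0.5237814  0.18187223 0.016     ] [0.15042253 0.15870231 0.14945667 0.16110511]
0.077 -71.3
0.0755 -71.1
0.0915 -156.9
0.0911 -157.8
across 18.603913210452944
shift [ 29.8 -44.1  59.5] dr [-0.    -0.001  0.004] | pos [0.5193 0.1838 0.2394] q7 -0.03 t 1.82 w 87.03 F 0.0
['MotionError', 'calibration', 'close_job', 'get_image', 'get_state', 'nose_length']
```

{"api": "send_rows", "payload": {"xyz": [[15,-22,15],[30,-44,40],[30,-44,70],[30,-44,100],[30,-44,130],[30,-44,155],[30,-44,175],[30,-44,185],[30,-44,188],[30,-44,188]], "dr": [[0,0,0],[0,0,-0.002],[0,0,-0.004],[0,0,-0.004],[0,0,-0.004],[0,0,-0.004],[0,0,-0.004],[0,0,-0.004],[0,0,-0.004],[0,0,-0.004]]}}

```text
time: 2.65
position: [0.4686, 0.1976, 0.0514]
tool_rot: [-1.838, -2.548, 0.001]
ft_force: [-0.1, 0.6, 0.5]
grip_width: 1.001
grip_force: 0.0
```

```bash
python3 -c "
from h import *
print(nose_length)
plan(.4681,.1984,.05,18.4)"
```

```text
0.017
shift [ 0.9 -0.3  1.4] dr [-0.001  0.    -0.   ] | pos [0.4686 0.1976 0.0514] q7 -0.06 t 2.65 w 87.05 F 0.0
```

{"api": "send_rows", "payload": {"xyz": [[0,0,0],[0,0,0],[0,0,0],[0,0,0],[0,0,0],[0,0,0],[0,0,0],[0,0,0],[0,0,0],[0,0,0]], "dr": [[0,0,0],[0,0,0],[0,0,0],[0,0,0],[0,0,0],[0,0,0],[0,0,0],[0,0,0],[0,0,0],[0,0,0]], "jaw": 0, "grip_force": 4}}

```text
time: 3.48
position: [0.469, 0.1972, 0.0516]
tool_rot: [1.839, 2.547, 0.0]
ft_force: [-0.5, 0.3, 0.7]
grip_width: 0.326
grip_force: 4.2
```

```bash
python3 -c "
from h import *
plan(.4681,.1984,.05,18.4);print(get_state()['ft_force'])"
```

```text
shift [ 1.5 -0.5  1.6] dr [ 0.    -0.    -0.001] | pos [0.469  0.1972 0.0516] q7 -0.06 t 3.48 w 28.4 F 4.2
[-0.54821368  0.2952912   0.67826453]
```

Contact at 28.4 mm under 4 N; now 20 N.

{"api": "send_rows", "payload": {"xyz": [[0,0,0],[0,0,0],[0,0,0],[0,0,0],[0,0,0],[0,0,0],[0,0,0],[0,0,0],[0,0,0],[0,0,0]], "dr": [[0,0,0],[0,0,0],[0,0,0],[0,0,0],[0,0,0],[0,0,0],[0,0,0],[0,0,0],[0,0,0],[0,0,0]], "grip_force": 20}}

```text
time: 4.32
position: [0.4691, 0.1972, 0.0517]
tool_rot: [1.839, 2.547, 0.0]
ft_force: [-0.5, -0.1, 2.0]
grip_width: 0.246
grip_force: 20.0
```

Squeezed 7 mm thinner, so M2 is soft. Next I'll open, slide along the groove to M3 (the open fingers clear both sides) and close lightly.

```bash
python3 -c "
from h import *
plan(.4926,.1269,.05,18.4)"
```

```text
shift [-74.1   0.2   1.7] dr [ 0.    -0.    -0.001] | pos [0.4691 0.1972 0.0517] q7 -0.06 t 4.32 w 21.39 F 20.0
```

{"api": "send_rows", "payload": {"xyz": [[0,0,0],[0,0,0],[0,0,0],[0,0,0],[-5,0,0],[-25,0,0],[-50,0,0],[-68,0,0],[-74,0,0],[-74,0,0]], "dr": [[0,0,0],[0,0,0],[0,0,0],[0,0,0],[0,0,0],[0,0,0],[0,0,0],[0,0,0],[0,0,0],[0,0,0]], "jaw": 87, "grip_force": 4}}

```text
time: 5.15
position: [0.4927, 0.1249, 0.0516]
tool_rot: [1.844, 2.543, -0.0]
ft_force: [-0.8, 0.1, -0.4]
grip_width: 0.95
grip_force: 0.0
```

{"api": "send_rows", "payload": {"xyz": [[0,0,0],[0,0,0],[0,0,0],[0,0,0],[0,0,0],[0,0,0],[0,0,0],[0,0,0],[0,0,0],[0,0,0]], "dr": [[0,0,0],[0,0,0],[0,0,0],[0,0,0],[0,0,0],[0,0,0],[0,0,0],[0,0,0],[0,0,0],[0,0,0]], "jaw": 0}}

```text
time: 5.98
position: [0.4923, 0.1269, 0.0516]
tool_rot: [1.839, 2.547, 0.0]
ft_force: [-0.8, 0.2, -0.5]
grip_width: 0.326
grip_force: 0.0
```

{"api": "send_rows", "payload": {"xyz": [[0,0,0],[0,0,0],[0,0,0],[0,0,0],[0,0,0],[0,0,0],[0,0,0],[0,0,0],[0,0,0],[0,0,0]], "dr": [[0,0,0],[0,0,0],[0,0,0],[0,0,0],[0,0,0],[0,0,0],[0,0,0],[0,0,0],[0,0,0],[0,0,0]], "grip_force": 20}}

```text
time: 6.82
position: [0.4924, 0.1269, 0.0517]
tool_rot: [1.839, 2.547, 0.0]
ft_force: [0.0, -0.4, 1.4]
grip_width: 0.253
grip_force: 20.0
```

M3's first reading showed 0 N, so contact wasn't confirmed. I'll re-read at a light grip.

{"api": "send_rows", "payload": {"xyz": [[0,0,0],[0,0,0],[0,0,0],[0,0,0],[0,0,0],[0,0,0],[0,0,0],[0,0,0],[0,0,0],[0,0,0]], "dr": [[0,0,0],[0,0,0],[0,0,0],[0,0,0],[0,0,0],[0,0,0],[0,0,0],[0,0,0],[0,0,0],[0,0,0]], "grip_force": 4}}

```text
time: 7.65
position: [0.4924, 0.1269, 0.0517]
tool_rot: [1.839, 2.547, 0.0]
ft_force: [0.5, -0.6, 3.5]
grip_width: 0.274
grip_force: 4.0
```

Thickness is 23.8 mm at 4 N and 22.0 mm at 20 N, only about 1.8 mm of give, so M3 is hard. I'm already holding it, so I'll lift it (14 N) and carry it to the spare rack.

{"api": "send_rows", "payload": {"xyz": [[0,0,0],[0,0,0],[0,0,-5],[0,0,-15],[0,0,-35],[0,0,-60],[0,0,-90],[0,0,-120],[0,0,-142],[0,0,-150]], "dr": [[0,0,0],[0,0,0],[0,0,0],[0,0,0],[0,0,0],[0,0,0],[0,0,0],[0,0,0],[0,0,0],[0,0,0]], "grip_force": 14}}

```text
time: 8.48
position: [0.4938, 0.1273, 0.2056]
tool_rot: [1.838, 2.545, 0.008]
ft_force: [1.2, 0.7, -0.7]
grip_width: 0.258
grip_force: 14.0
```

```bash
python3 -c "
from h import *
plan(.544,-.243,.22,-18.5)"
```

```text
shift [-367.3  -68.7  -15.1] dr [ 0.005 -0.003  0.643] | pos [0.4938 0.1273 0.2056] q7 0.03 t 8.48 w 22.47 F 14.0
```

{"api": "send_rows", "payload": {"xyz": [[-15,-3,-3],[-50,-10,-8],[-90,-17,-12],[-130,-24,-15],[-170,-32,-15],[-210,-39,-15],[-250,-47,-15],[-290,-54,-15],[-325,-61,-15],[-350,-66,-15]], "dr": [[0,0,0.02],[0,0,0.08],[0,0,0.16],[0,0,0.24],[0,0,0.32],[0,0,0.4],[0,0,0.48],[0,0,0.55],[0,0,0.61],[0,0,0.643]]}}

```text
time: 9.32
position: [0.5375, -0.2312, 0.2151]
tool_rot: [-2.557, -1.825, 0.005]
ft_force: [0.8, 0.6, -2.0]
grip_width: 0.263
grip_force: 14.0
```

{"api": "send_rows", "payload": {"xyz": [[-12,6,0],[-16,8,0],[-16,8,0],[-16,8,0],[-16,8,0],[-16,8,0],[-16,8,0],[-16,8,0],[-16,8,0],[-16,8,0]], "dr": [[0,0,0],[0,0,0],[0,0,0],[0,0,0],[0,0,0],[0,0,0],[0,0,0],[0,0,0],[0,0,0],[0,0,0]]}}

```text
time: 10.15
position: [0.5423, -0.2435, 0.2167]
tool_rot: [-2.549, -1.836, -0.001]
ft_force: [0.4, 0.1, -1.3]
grip_width: 0.261
grip_force: 14.0
```

Run:
```python
from h import *
s=get_state();im=get_image("wrist")[:,:,::-1];cv2.imwrite("pics/w2.png",im);np.save("s2.npy",s,allow_pickle=True)
plan(.544,-.243,.22,-18.5,s)
```

```text
shift [ 1.1  1.4 -3.3] dr [ 0. -0.  0.] | pos [ 0.5423 -0.2435  0.2167] q7 0.2 t 10.15 w 22.73 F 14.0
```

View pics/w2.png

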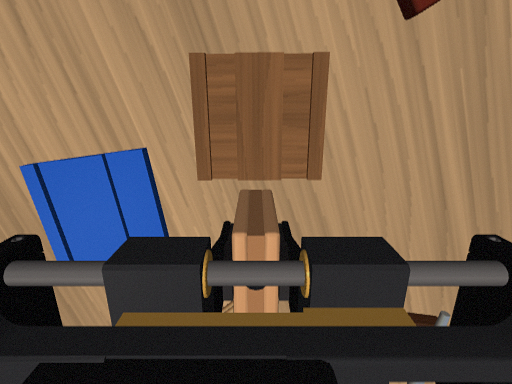

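The spare rack's corners are at (190,53), (329,52), (321,180), (197,180), and the mould is held upright at u≈256.

Run:
```python
from h import *
s=np.load("s2.npy",allow_pickle=True).item();C=cam("wrist",s)
r=ray([(190,53),(329,52),(321.5,180),(197.5,180)],.016,C);c=r.mean(0);print(r.round(4),c,np.linalg.norm(r-np.roll(r,1,0),axis=1))
d=r[1]-r[0]+r[2]-r[3];a=d/np.linalg.norm(d);g=np.array([-a[1],a[0],0]);yaw=np.degrees(np.arctan2(a[1],a[0]));print("across",yaw)
for k in(-1,1):
    for l in(-.02,0,.02):
        print(k,l,(c+k*.045*a+l*g).round(4))
p=c-.045*a-.02*g
plan(p[0],p[1],.12,yaw)
```

```text
[[ 0.5145 -0.0901  0.016 ]
 [ 0.6646 -0.1392  0.016 ]
 [ 0.6188 -0.2826  0.016 ]
 [ 0.4664 -0.2316  0.016 ]] [ 0.56607636 -0.18589906  0.016     ] [0.14942751 0.15793495 0.15050245 0.1607417 ]
across -18.315078240832182
-1 -0.02 [ 0.5171 -0.1907  0.016 ]
-1 0 [ 0.5234 -0.1718  0.016 ]
-1 0.02 [ 0.5296 -0.1528  0.016 ]
1 -0.02 [ 0.6025 -0.219   0.016 ]
1 0 [ 0.6088 -0.2     0.016 ]
1 0.02 [ 0.6151 -0.1811  0.016 ]
shift [ 42.2 -40.7  96.6] dr [ 0.    -0.    -0.003] | pos [ 0.5423 -0.2437  0.2166] q7 0.2 t 10.2 w 22.51 F 14.0
```

{"api": "send_rows", "payload": {"xyz": [[10,-10,5],[25,-24,20],[38,-36,45],[42,-41,70],[42,-41,88],[42,-41,95],[42,-41,97],[42,-41,97],[42,-41,97],[42,-41,97]], "dr": [[0,0,0],[0,0,0],[0,0,-0.003],[0,0,-0.003],[0,0,-0.003],[0,0,-0.003],[0,0,-0.003],[0,0,-0.003],[0,0,-0.003],[0,0,-0.003]]}}

```text
time: 11.03
position: [0.5177, -0.1917, 0.1209]
tool_rot: [2.546, 1.837, 0.002]
ft_force: [-0.3, 0.4, -0.9]
grip_width: 0.261
grip_force: 14.0
```

```bash
python3 -c "
from h import *
plan(.5171,-.1907,.0525,-18.4)"
```

```text
shift [ 0.8 -1.  68.4] dr [ 0.002 -0.     0.001] | pos [ 0.5177 -0.1917  0.1209] q7 0.14 t 11.03 w 22.68 F 14.0
```

{"api": "send_rows", "payload": {"xyz": [[0,-1,10],[0,-1,25],[0,-1,40],[0,-1,50],[0,-1,56],[0,-1,60],[0,-1,63],[0,-1,66],[0,-1,68],[0,-1,68]], "dr": [[0,0,0],[0,0,0],[0,0,0],[0,0,0],[0,0,0],[0,0,0],[0,0,0],[0,0,0],[0,0,0],[0,0,0]]}}

```text
time: 11.87
position: [0.5163, -0.1909, 0.052]
tool_rot: [2.546, 1.839, 0.001]
ft_force: [-0.0, -0.0, -2.0]
grip_width: 0.259
grip_force: 14.0
```

{"api": "send_rows", "payload": {"xyz": [[0,0,0],[0,0,0],[0,0,0],[0,0,0],[0,0,-5],[0,0,-25],[0,0,-55],[0,0,-85],[0,0,-115],[0,0,-135]], "dr": [[0,0,0],[0,0,0],[0,0,0],[0,0,0],[0,0,0],[0,0,0],[0,0,0],[0,0,0],[0,0,0],[0,0,0]], "jaw": 87, "grip_force": 4}}

```text
time: 12.7
position: [0.5166, -0.1914, 0.19]
tool_rot: [2.545, 1.837, 0.004]
ft_force: [0.2, 0.5, 0.1]
grip_width: 0.934
grip_force: 0.0
```

```bash
python3 -c "
from h import *
plan(.5769,.1613,.19,18.4)"
```

```text
shift [ 3.537e+02 -5.390e+01  1.000e-01] dr [ 0.004  0.    -0.642] | pos [ 0.5166 -0.1914  0.19  ] q7 0.09 t 12.7 w 81.25 F 0.0
```

{"api": "send_rows", "payload": {"xyz": [[15,-2,0],[50,-7,0],[90,-13,0],[130,-19,0],[170,-26,0],[210,-32,0],[250,-38,0],[290,-44,0],[325,-50,0],[354,-54,0]], "dr": [[0,0,-0.02],[0,0,-0.08],[0,0,-0.16],[0,0,-0.24],[0,0,-0.32],[0,0,-0.4],[0,0,-0.48],[0,0,-0.55],[0,0,-0.61],[0,0,-0.642]]}}

```text
time: 13.53
position: [0.5749, 0.1667, 0.186]
tool_rot: [-1.827, -2.554, -0.0]
ft_force: [1.0, -0.2, -0.5]
grip_width: 1.001
grip_force: 0.0
```

```bash
python3 -c "
from h import *
plan(.5769,.1613,.05,18.4)"
```

```text
shift [ -6.    0.3 135.9] dr [-0.001 -0.001  0.007] | pos [0.5749 0.1667 0.186 ] q7 0.09 t 13.53 w 87.05 F 0.0
```

{"api": "send_rows", "payload": {"xyz": [[0,0,5],[0,0,20],[0,0,45],[0,0,75],[0,0,100],[0,0,120],[0,0,132],[0,0,138],[0,0,138],[0,0,138]], "dr": [[0,0,0],[0,0,0],[0,0,0],[0,0,0],[0,0,0],[0,0,0],[0,0,0],[0,0,0],[0,0,0],[0,0,0]]}}

```text
time: 14.37
position: [0.5764, 0.1625, 0.0493]
tool_rot: [1.836, 2.548, 0.001]
ft_force: [0.6, 0.0, 0.1]
grip_width: 0.997
grip_force: 0.0
```

```bash
python3 -c "
from h import *
plan(.5769,.1613,.0515,18.4)"
```

```text
shift [-1.3  0.1 -2.2] dr [ 0.001 -0.     0.001] | pos [0.5764 0.1625 0.0493] q7 0.14 t 14.37 w 86.77 F 0.0
```

{"api": "send_rows", "payload": {"xyz": [[0,0,0],[0,0,0],[0,0,0],[0,0,0],[0,0,0],[0,0,0],[0,0,0],[0,0,0],[0,0,0],[0,0,0]], "dr": [[0,0,0],[0,0,0],[0,0,0],[0,0,0],[0,0,0],[0,0,0],[0,0,0],[0,0,0],[0,0,0],[0,0,0]], "jaw": 0, "grip_force": 4}}

```text
time: 15.2
position: [0.5758, 0.1623, 0.0485]
tool_rot: [-1.837, -2.549, -0.0]
ft_force: [-0.1, 0.8, 0.1]
grip_width: 0.324
grip_force: 0.0
```

{"api": "send_rows", "payload": {"xyz": [[0,0,0],[0,0,0],[0,0,0],[0,0,0],[0,0,0],[0,0,0],[0,0,0],[0,0,0],[0,0,0],[0,0,0]], "dr": [[0,0,0],[0,0,0],[0,0,0],[0,0,0],[0,0,0],[0,0,0],[0,0,0],[0,0,0],[0,0,0],[0,0,0]]}}

```text
time: 16.03
position: [0.5759, 0.1624, 0.0486]
tool_rot: [1.837, 2.549, 0.0]
ft_force: [-0.3, 0.9, 0.4]
grip_width: 0.253
grip_force: 4.0
```

{"api": "send_rows", "payload": {"xyz": [[0,0,0],[0,0,0],[0,0,0],[0,0,0],[0,0,0],[0,0,0],[0,0,0],[0,0,0],[0,0,0],[0,0,0]], "dr": [[0,0,0],[0,0,0],[0,0,0],[0,0,0],[0,0,0],[0,0,0],[0,0,0],[0,0,0],[0,0,0],[0,0,0]], "grip_force": 20}}

```text
time: 16.87
position: [0.5759, 0.1624, 0.0486]
tool_rot: [1.837, 2.549, 0.0]
ft_force: [1.3, 0.8, 2.4]
grip_width: 0.179
grip_force: 20.0
```

M1 went from 22.0 to 15.6 mm, so it's soft. Next is M0.

{"api": "send_rows", "payload": {"xyz": [[0,0,0],[0,0,0],[0,0,0],[0,0,0],[0,0,-2],[15,0,-3],[40,0,-3],[62,0,-3],[74,0,-3],[76,0,-3]], "dr": [[0,0,0],[0,0,0],[0,0,0],[0,0,0],[0,0,0],[0,0,0],[0,0,0],[0,0,0],[0,0,0],[0,0,0]], "jaw": 87, "grip_force": 4}}

```text
time: 17.7
position: [0.5505, 0.2379, 0.0515]
tool_rot: [-1.83, -2.552, -0.001]
ft_force: [-0.6, 0.3, 0.4]
grip_width: 0.904
grip_force: 0.0
```

{"api": "send_rows", "payload": {"xyz": [[0,0,0],[0,0,0],[0,0,0],[0,0,0],[0,0,0],[0,0,0],[0,0,0],[0,0,0],[0,0,0],[0,0,0]], "dr": [[0,0,0],[0,0,0],[0,0,0],[0,0,0],[0,0,0],[0,0,0],[0,0,0],[0,0,0],[0,0,0],[0,0,0]], "jaw": 0}}

```text
time: 18.53
position: [0.5519, 0.2344, 0.0516]
tool_rot: [1.837, 2.549, 0.0]
ft_force: [0.6, -0.5, -0.2]
grip_width: 0.341
grip_force: 4.0
```

{"api": "send_rows", "payload": {"xyz": [[0,0,0],[0,0,0],[0,0,0],[0,0,0],[0,0,0],[0,0,0],[0,0,0],[0,0,0],[0,0,0],[0,0,0]], "dr": [[0,0,0],[0,0,0],[0,0,0],[0,0,0],[0,0,0],[0,0,0],[0,0,0],[0,0,0],[0,0,0],[0,0,0]]}}

```text
time: 19.37
position: [0.5518, 0.2344, 0.0516]
tool_rot: [1.836, 2.549, 0.0]
ft_force: [-0.5, -0.1, 0.6]
grip_width: 0.345
grip_force: 4.0
```

{"api": "send_rows", "payload": {"xyz": [[0,0,0],[0,0,0],[0,0,0],[0,0,0],[0,0,0],[0,0,0],[0,0,0],[0,0,0],[0,0,0],[0,0,0]], "dr": [[0,0,0],[0,0,0],[0,0,0],[0,0,0],[0,0,0],[0,0,0],[0,0,0],[0,0,0],[0,0,0],[0,0,0]], "grip_force": 20}}

```text
time: 20.2
position: [0.5519, 0.2345, 0.0517]
tool_rot: [1.837, 2.549, 0.001]
ft_force: [0.3, -0.3, 1.6]
grip_width: 0.318
grip_force: 20.0
```

M0 went from 30.0 to 27.7 mm, so it's hard. I'll lift it and carry it to groove 2.

{"api": "send_rows", "payload": {"xyz": [[0,0,0],[0,0,0],[0,0,-5],[0,0,-15],[0,0,-35],[0,0,-60],[0,0,-90],[0,0,-120],[0,0,-142],[0,0,-150]], "dr": [[0,0,0],[0,0,0],[0,0,0],[0,0,0],[0,0,0],[0,0,0],[0,0,0],[0,0,0],[0,0,0],[0,0,0]], "grip_force": 16}}

```text
time: 21.03
position: [0.5534, 0.2349, 0.2062]
tool_rot: [1.836, 2.547, 0.009]
ft_force: [-0.1, 0.8, -0.7]
grip_width: 0.327
grip_force: 16.0
```

```bash
python3 -c "
from h import *
plan(.59,-.257,.21,-18.4)"
```

```text
shift [-478.2 -120.7   -5.2] dr [ 0.005 -0.003  0.643] | pos [0.5534 0.2349 0.2062] q7 -0.05 t 21.03 w 28.43 F 16.0
```

{"api": "send_rows", "payload": {"xyz": [[-15,-4,0],[-50,-13,-3],[-88,-22,-5],[-126,-32,-5],[-164,-41,-5],[-202,-51,-5],[-240,-61,-5],[-278,-70,-5],[-316,-80,-5],[-350,-88,-5]], "dr": [[0,0,0.02],[0,0,0.08],[0,0,0.16],[0,0,0.24],[0,0,0.32],[0,0,0.4],[0,0,0.48],[0,0,0.55],[0,0,0.61],[0,0,0.643]]}}

```text
time: 21.87
position: [0.5766, -0.1295, 0.2046]
tool_rot: [-2.552, -1.829, 0.005]
ft_force: [0.0, 1.0, -0.9]
grip_width: 0.323
grip_force: 16.0
```

```bash
python3 -c "
from h import *
plan(.59,-.257,.21,-18.4)"
```

```text
shift [-116.4   53.7   -5.4] dr [-0.003  0.002 -0.006] | pos [ 0.5766 -0.1295  0.2046] q7 -0.01 t 21.87 w 28.09 F 16.0
```

{"api": "send_rows", "payload": {"xyz": [[-20,10,-1],[-45,21,-3],[-70,33,-4],[-92,43,-4],[-108,50,-4],[-116,53,-4],[-116,53,-4],[-116,53,-4],[-116,53,-4],[-116,53,-4]], "dr": [[0,0,0],[0,0,0],[0,0,0],[0,0,0],[0,0,0],[0,0,0],[0,0,0],[0,0,0],[0,0,0],[0,0,0]]}}

```text
time: 22.7
position: [0.593, -0.2502, 0.2102]
tool_rot: [-2.545, -1.84, -0.001]
ft_force: [-0.3, 0.3, -1.5]
grip_width: 0.326
grip_force: 16.0
```

Run:
```python
from h import *
s=get_state();im=get_image("wrist")[:,:,::-1];cv2.imwrite("pics/w3.png",im);np.save("s3.npy",s,allow_pickle=True)
plan(.6088,-.2,.12,-18.4,s)
```

```text
shift [52.5 -0.7 90.3] dr [-0.001 -0.001  0.003] | pos [ 0.593  -0.2502  0.2102] q7 0.23 t 22.7 w 28.32 F 16.0
```

View pics/w3.png

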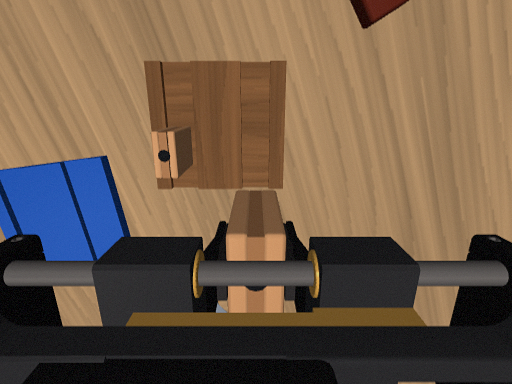

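M3 stands in groove 1 with its hole at (164,156). The empty groove 2 spans u≈241–270, and the rack corners are about (145,61), (286,61), (283,188), (158,188).

Run:
```python
from h import *
s=np.load("s3.npy",allow_pickle=True).item();C=cam("wrist",s)
e=ray([(241,61),(270.5,62),(243.5,188),(269.5,188)],.016,C);h=ray([(164,156)],.081,C)[0]
r=ray([(145,61.5),(286,61.5),(283.5,188.5),(158,188)],.016,C);c=r.mean(0)
a=np.array([np.cos(np.radians(-18.4)),np.sin(np.radians(-18.4)),0]);g=np.array([-a[1],a[0],0])
print(c,np.linalg.norm(r-np.roll(r,1,0),axis=1))
for n,x in [("e",e),("h",h[None])]: print(n,((x-c)@np.c_[a,g]).round(4))
c0=np.array([.566,-.1859,.016]);print(((e-c0)@a).round(4),((h-c0)@np.c_[a,g]).round(4))
```

```text
[ 0.56625101 -0.18586926  0.016     ] [0.14864343 0.15868097 0.14928664 0.16110726]
e [[ 0.0283  0.0751]
 [ 0.0615  0.0741]
 [ 0.0296 -0.0741]
 [ 0.0629 -0.074 ]]
h [[-0.0469 -0.0212]]
[0.0286 0.0618 0.0298 0.0632] [-0.0466 -0.0211]
```

{"api": "send_rows", "payload": {"xyz": [[10,0,5],[28,-1,20],[46,-1,45],[53,-1,68],[53,-1,82],[53,-1,89],[53,-1,90],[53,-1,90],[53,-1,90],[53,-1,90]], "dr": [[0,0,0],[0,0,0],[0,0,0.002],[0,0,0.002],[0,0,0.002],[0,0,0.002],[0,0,0.002],[0,0,0.002],[0,0,0.002],[0,0,0.002]]}}

```text
time: 23.58
position: [0.6092, -0.2029, 0.1221]
tool_rot: [2.549, 1.832, 0.003]
ft_force: [-0.2, -0.5, -1.4]
grip_width: 0.324
grip_force: 16.0
```

```bash
python3 -c "
from h import *
plan(.609,-.2,.0525,-18.4)"
```

```text
shift [ 2.7 -1.3 69.6] dr [ 0.003 -0.    -0.003] | pos [ 0.6092 -0.2029  0.1221] q7 0.18 t 23.58 w 28.2 F 16.0
```

{"api": "send_rows", "payload": {"xyz": [[1,-1,10],[1,-1,25],[1,-1,40],[1,-1,50],[1,-1,56],[1,-1,60],[1,-1,63],[1,-1,66],[1,-1,68],[1,-1,69]], "dr": [[0,0,0],[0,0,0],[0,0,0],[0,0,0],[0,0,0],[0,0,0],[0,0,0],[0,0,0],[0,0,0],[0,0,0]]}}

```text
time: 24.42
position: [0.6081, -0.2004, 0.0517]
tool_rot: [2.55, 1.835, 0.001]
ft_force: [-0.0, -0.2, 0.9]
grip_width: 0.325
grip_force: 16.1
```

```bash
python3 -c "
from h import *
plan(.609,-.2,.0517,-18.4);print(get_state()['ft_force'])"
```

```text
shift [ 0.7  0.7 -0. ] dr [ 0.    -0.    -0.002] | pos [ 0.6081 -0.2004  0.0517] q7 0.21 t 24.42 w 28.27 F 16.1
[-0.0286577  -0.18840505  0.90206675]
```

Seated at z 0.0517, the same as the grasp height. Now I'll release it and retreat up and back.

{"api": "send_rows", "payload": {"xyz": [[0,0,0],[0,0,0],[0,0,0],[0,0,0],[0,0,-5],[0,0,-25],[0,0,-55],[0,0,-85],[0,0,-115],[0,0,-140]], "dr": [[0,0,0],[0,0,0],[0,0,0],[0,0,0],[0,0,0],[0,0,0],[0,0,0],[0,0,0],[0,0,0],[0,0,0]], "jaw": 87, "grip_force": 4}}

```text
time: 25.25
position: [0.6083, -0.2008, 0.1945]
tool_rot: [2.549, 1.834, 0.003]
ft_force: [0.7, -0.5, 0.8]
grip_width: 0.972
grip_force: 0.0
```

{"api": "send_rows", "payload": {"xyz": [[-10,0,-5],[-35,0,-15],[-70,0,-25],[-105,0,-30],[-130,0,-30],[-140,0,-30],[-140,0,-30],[-140,0,-30],[-140,0,-30],[-140,0,-30]], "dr": [[0,0,0],[0,0,0],[0,0,0],[0,0,0],[0,0,0],[0,0,0],[0,0,0],[0,0,0],[0,0,0],[0,0,0]]}}

```text
time: 26.08
position: [0.5648, -0.3304, 0.221]
tool_rot: [-2.545, -1.839, -0.001]
ft_force: [0.0, 1.2, 0.5]
grip_width: 1.001
grip_force: 0.0
```

Run:
```python
from h import *
t=get_image("top")[:,:,::-1];s=get_state();w=get_image("wrist")[:,:,::-1];np.save("s4.npy",s,allow_pickle=True);cv2.imwrite("pics/w4raw.png",w)
c=cv2.resize(t[120:250,110:360],(800,416),interpolation=cv2.INTER_CUBIC);cv2.imwrite("pics/t4.png",c)
print(s["time"],s["position"])
```

```text
26.1333 [ 0.56472141 -0.33072209  0.22111986]
```

View pics/t4.png

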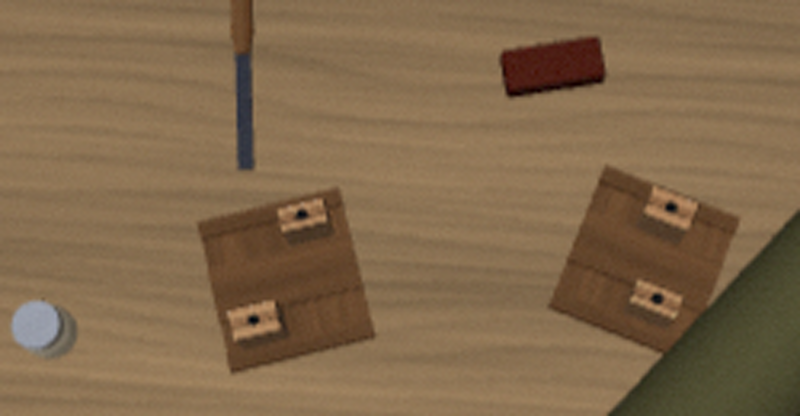

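View pics/w4raw.png

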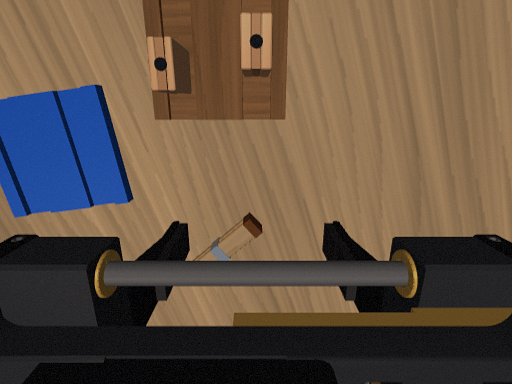

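Both racks hold two upright moulds and the bystanders are in place. The holes are at top-crop (302,214), (253,320), (671,207), (657,298) and wrist (256,41), (160,64). I'll check the positions and hand in if they're within tolerance.

Run:
```python
from h import *
s=np.load("s4.npy",allow_pickle=True).item()
h=ray([(256.5,41),(160.5,64)],.081,cam("wrist",s))
def loc(p,c,y):
    y=np.radians(y);return (p-np.array(c))[:,:2]@np.array([[np.cos(y),-np.sin(y)],[np.sin(y),np.cos(y)]])
A=loc(h,[.566,-.1859,.081],-18.4);print(A.round(4))
t=ray(np.array([(302,214),(253,320)])/3.2+[110,120],.081,cam("top"));B=loc(t,[.5207,.1802,.081],18.2);print(B.round(4))
ok=all(abs(abs(P[:,0])-.045).max()<.006 and abs(P[:,1]).max()<.058 for P in(A,B));print(ok)
if ok: print(close_job())
```

```text
[[ 0.0445 -0.0006]
 [-0.0465 -0.0203]]
[[ 0.0448 -0.0353]
 [-0.0464  0.0343]]
True
the job is handed in; nothing more can be done
None
```

I found two hard moulds by feel, stood each in its own groove of the spare rack, and left the two soft ones in the first rack; camera checks put all four within the placing limits, and the job is handed in at about 26 s (the judge's result was not shown).

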